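# Pack out a casting mould with spacer plates and hold the clamp on

## Robot

A 6-joint arm with a two-finger parallel gripper is mounted at the origin on a cart in front of the work surface, level with it; the furniture and walls round the work are solid. World frame = base frame: x ahead of the robot, y to its left, z up, the work surface at z = 0. Lengths are in m, angles in rad, forces in N, time in s.
With the tool pointing down it reaches from about 0.275 to 0.775 m from the base axis. Payload 14.6 kg.
Tool frame: the origin (TCP) lies between the finger pads; the fingertips stand 17 mm ahead of it and the grasp point (between the pads) lies 2 mm behind it; z points along the fingers, y is the line along which they close (so a half turn about z gives the same grasp; the last joint's range is limited). The gripper opens to 85 mm and grips with 20 to 120 N. Pads are 22 mm wide; open, the fingers measure 114 mm over their backs; the gripper's body (76 mm by 85 mm) begins 54 mm behind the grasp point. The pads swing forward as they close: fully open they stand 13 mm farther back than shut.
Start: joints at [-0.155, 0.263, -0.048, 1.259, 0, 1.415], TCP at [0.525, -0, 0.248] pointing down, gripper open.
Joint ranges: [-2.65, 2.65], [-0.89, 1.7], [-1.18, 1.37], [-2.13, 2.11], [-1.35, 1.29], [-3.14, 3.14]. Speed limits (rad/s): [1.89, 1.89, 2.57, 2.79, 3.14, 3.14].

## Interface

Orientations are given as a rotation vector (axis times angle).
In Python, from station import ctrl, optics gives the robot as it stands.
- The arm moves only by the tool drive_tool, never from a script. Its argument "targets" is a list of rows, each an object with "hand": the closure, from 0 (fully open) to 1 (shut); "translation": the shift along the tool's x, y, z in m, a list of three; "twist": the turn about the tool's z in rad. In form: [{"hand": hand, "translation": [x, y, z], "twist": twist}, ...]. A call has exactly 8 rows; each row shifts and turns the commanded pose from where the row before left it, along the tool's axes as they then stand; what a row does not reach is not made up. A row lasts 1/8 s, in which the tool goes at most 62.5 mm and 10.7 degrees, less where a joint would pass 70% of its speed; a pose out of reach is approached as far as the arm can. A call with a gripper value outside its range is refused whole. The fingers move at their own pace and stop on an object; "force" is the grip in N (left out, the last holds). Time passes only in rows, so rows that do not move let the fingers close, or fill a call up. It gives the time, the measured TCP pose, the force, the opening and the grip force at its end, in the units of the state.
- ctrl.read_state(): the state, without advancing time (a new reading comes with each control period).
- optics.snapshot(name): name is "scene" or "side" or "wrist"; returns a dict with "img" (480x640x3 uint8, blue, green, red), "range_z" (480x640 float32, m along the optical axis (not along the pixel's ray), 0 where there is no reading), "K" (3x3 intrinsics, pixels), "eye" and "rotation" of the camera in the world. Camera axes: x right, y up, looking along -z (the intrinsics and any distortion apply to the point x, -y, -z); pixel columns grow to the right and rows downward; lengths in m; the calibration is good to about 2 mm. A picture is of the moment at which its call begins.
- ctrl.hand_in(): hands the job in; it is judged then, once.
The state is a dict: "time_s": time; "q": joint angles; "qd": joint speeds; "tau": joint torques, N m; "ee_pos": TCP position; "eef_rot": TCP orientation; "force": force on the tool from outside, world axes, zero at the start; "wrist_torque": the same for the moment, N m; "width": opening from 0.0 (shut) to 1.0 (fully open); "gripper_force": force on a finger pad.
Only numpy, scipy, OpenCV 4.12 (cv2) and the standard library are available. Lean on these libraries where they do the work, as an engineer would, in place of code of your own. Each camera call takes 0.05 s, during which the arm holds its last target. There are 200 camera calls.

## Task

The casting mould in the metal frame has a gap between it and the spring clamp. Stand white spacer plates from the rack upright in that gap until there are enough that the clamp can press them tight against the mould, leaving any plates you do not need out of the frame. Then push the clamp's black tab towards the mould with the fingers until you feel it press the stack firmly, and finish while still holding it pressed there, since it springs back when let go; leave the other things on the bench where they are.

Things in the scene. Friction and masses are not known exactly. Their poses are not given: they have to be found in the camera images.
- frame: Aluminium frame fixed on the bench, 176x74 mm base (x -96 to 80 mm). Origin on the bench, mid-width. x = stacking direction, from clamp (robot's side) to mould; y across; z up. Floor for plates and mould at z = 8 mm. Rails at y = +-27 mm leave a channel 46 mm wide, rail tops z = 22 mm. End wall behind the mould x 70-78 mm, 48 mm high.
- mould: Steel two-part mould, 30 (frame x) x 44 x 40 mm high, fixed in the frame's channel, at a place along x that differs each time. Origin: centre of its underside, on the frame's floor; axes as the frame's. The face towards the clamp is at x = -15 mm from its origin.
- slider: Clamp slider: travels 0-20 mm along frame +x to a dead stop; a light spring (1-2 N) returns it. Origin at frame x = -39, z = 12 mm when retracted (the start). Its black upright tab, 12x32x64 mm, spans x = -32 to -20 mm from the origin, top 78 mm over the bench: push the back face (x = -32) to +x with closed fingertips or pinch it. 32 mm free between tab and pad.
- pad: Steel clamp pad 40 wide, top 46 mm over the bench, sprung on the slider's nose: gives up to 12 mm at 1 N/mm. Pressing face 12 mm in +x from its origin (frame x = -15 when retracted). Gap from it to the mould, retracted: 27-42 mm. The slack the plates leave must be at most 15 mm, else the slider meets its stop before pressing firmly: two or three plates.
- rack: Grey plastic rack fixed to the bench, 112 x 60 x 24 mm, origin at the centre of its underside, four slots across it at x = -36, -12, 12, 36 mm, 12.5 mm wide, slot floor at z = 6 mm, rib tops at z = 24 mm. The plates stand upright in the slots.
- plate_0: White plastic spacer plate, 10 mm thick (its x), about 30 g. Lower part 40 mm wide (y) and 40 mm high, above it a grip neck 26 mm wide and 7 mm thick from z = 39 to 63 mm. Origin: centre of its underside. Starts upright in the rack. Take it by the 26 mm width of the neck, from above. All four plates are alike.
- plate_1: White plastic spacer plate, 10 mm thick (its x), about 30 g. Lower part 40 mm wide (y) and 40 mm high, above it a grip neck 26 mm wide and 7 mm thick from z = 39 to 63 mm. Origin: centre of its underside. Starts upright in the rack. Take it by the 26 mm width of the neck, from above. All four plates are alike.
- plate_2: White plastic spacer plate, 10 mm thick (its x), about 30 g. Lower part 40 mm wide (y) and 40 mm high, above it a grip neck 26 mm wide and 7 mm thick from z = 39 to 63 mm. Origin: centre of its underside. Starts upright in the rack. Take it by the 26 mm width of the neck, from above. All four plates are alike.
- plate_3: White plastic spacer plate, 10 mm thick (its x), about 30 g. Lower part 40 mm wide (y) and 40 mm high, above it a grip neck 26 mm wide and 7 mm thick from z = 39 to 63 mm. Origin: centre of its underside. Starts upright in the rack. Take it by the 26 mm width of the neck, from above. All four plates are alike.
- timer: Bench timer, 60 x 68 x 18 mm, lying loose; leave alone. Origin: centre of underside.
- slide_pack: Open tray of glass slides, 60 x 82 x 28 mm, loose; leave alone. Origin: centre of underside.
- tape_roll: Roll of tape lying flat, 104 x 102 x 25 mm, loose; leave alone. Origin: centre of underside.

How it is judged:
By the outcome, as a careful person would: the job done as asked, in the order asked, and still so for the second after the job is handed in, while the arm keeps its last pose, push and grip.
It also fails if it takes over 72 s, if anything falls off the work surface, if the arm or the gripper's body presses on something with over 40 N, if the wrist force passes 120 N, or if a joint passes its speed limit or range.

## Working session

There is one attempt and no reset: what is moved stays moved. The work goes in short steps, Python scripts to look and compute and a tool call to move; the robot and the scene stay as the last step left them, time stands still between calls to the robot, and variables do not carry over. Pictures are saved under pics/ and viewed, at most 10 in all, crops included, and the job is handed in when it is done.

Besides the shell and the picture viewer there is one more tool, called as name([rows], argument=value, ...), one row to a line, values as JSON. drive_tool: Moves the arm, as the interface text tells. Its arguments: {"type":"object","properties":{"targets":{"type":"array"},"force":{"type":"number"}},"required":["targets"]}

```bash
mkdir -p pics
cat > h.py <<'E'
import numpy as np, cv2
from station import ctrl, optics
def snap(n,f=None):
    s=optics.snapshot(n)
    if f: cv2.imwrite('pics/'+f,s['img'])
    return s
def cloud(s):
    K=np.array(s['K']);z=s['range_z'];v,u=np.mgrid[:480,:640]
    p=np.stack([(u-K[0,2])/K[0,0]*z,-(v-K[1,2])/K[1,1]*z,-z],-1)
    w=p@np.array(s['rotation']).T+np.array(s['eye']); w[z==0]=np.nan
    return w
def ray(s,u,v):
    K=np.array(s['K']);d=np.array([(u-K[0,2])/K[0,0],-(v-K[1,2])/K[1,1],-1.])
    return np.array(s['eye']),np.array(s['rotation'])@d
def onplane(s,u,v,z):
    e,d=ray(s,u,v); return e+d*(z-e[2])/d[2]
E
python3 - <<'E'
from h import *
import pickle
st=ctrl.read_state();print(st)
D={}
for n in['scene','side','wrist']:
    s=snap(n,n+'0.png');D[n]=s;print(n,s['eye'],np.round(s['rotation'],3).tolist(),np.round(s['K'],1).tolist(),[k for k in s])
pickle.dump(D,open('D.pkl','wb'))
cv2.imwrite('pics/both0.png',cv2.resize(np.vstack([np.hstack([D['scene']['img'],D['side']['img']]),np.hstack([D['wrist']['img'],D['wrist']['img']*0])]),(800,600)))
E
```

```text
{'time_s': 0.0, 'q': array([-1.55317032e-01,  2.63564400e-01, -4.89107570e-02,  1.25936846e+00,
       -1.12641911e-06,  1.41551085e+00]), 'qd': array([0.00098759, 0.00133488, 0.00015119, 0.00076416, 0.00095361,
       0.00093587]), 'tau': array([ 6.28219332e-04, -6.37613010e+01,  3.84567368e+01,  1.37825581e-02,
        8.02127857e-07, -5.80562346e-05]), 'ee_pos': array([5.24771294e-01, 2.13392528e-05, 2.47813180e-01]), 'eef_rot': array([-2.22087853e+00, -2.22080845e+00,  9.70490903e-04]), 'force': array([0.02804327, 0.11287188, 0.16269452]), 'wrist_torque': array([-0.0157007 ,  0.04266488, -0.04930006]), 'gripper_force': 0.0, 'width': 0.9981941923163011}
scene [ 0.03968473 -1.08159907  0.64182812] [1.102, -0.253, -0.395] [[610.5, 0.0, 314.9], [0.0, 610.5, 229.5], [0.0, 0.0, 1.0]] ['img', 'range_z', 'K', 'eye', 'rotation']
side [0.08840604 1.02465946 0.77006709] [0.276, -1.29, -2.436] [[593.4, 0.0, 326.3], [0.0, 593.4, 249.8], [0.0, 0.0, 1.0]] ['img', 'range_z', 'K', 'eye', 'rotation']
wrist [0.52615947 0.08102583 0.37450608] [-0.314, 0.001, -0.0] [[413.5, 0.0, 319.0], [0.0, 413.5, 242.9], [0.0, 0.0, 1.0]] ['img', 'range_z', 'K', 'eye', 'rotation']
```

View pics/scene0.png

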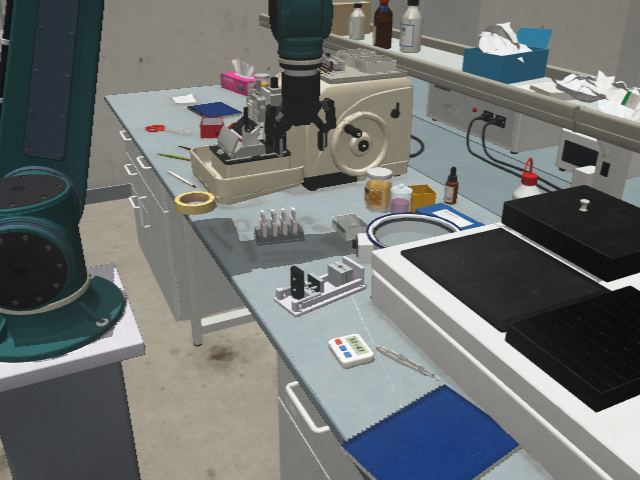

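View pics/wrist0.png

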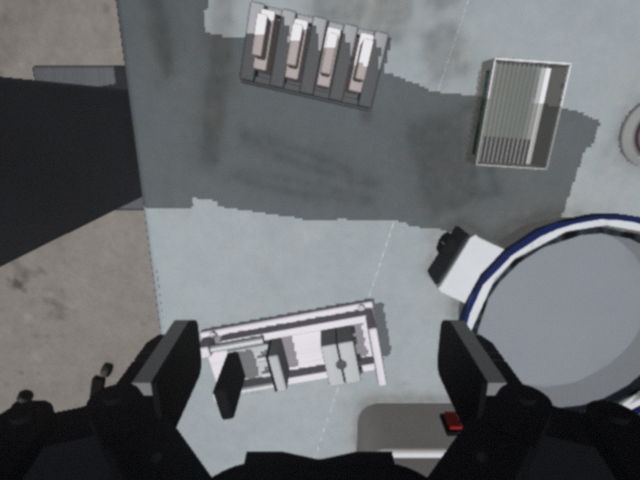

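The wrist picture shows the rack at upper left, with four necks at about (263,40), (297,47), (330,55) and (362,62). The frame is at lower left: tab (230,385), pad (278,365), mould (341,355), end wall (375,340). The scene view has the rack at (280,228) and the frame at (320,285).

```bash
cat >> h.py <<'E'
from scipy.spatial.transform import Rotation as R
_o=optics.snapshot
def snap(n,f=None):
    s=_o(n); s['rotation']=R.from_rotvec(s['rotation']).as_matrix()
    if f: cv2.imwrite('pics/'+f,s['img'])
    return s
def blobs(w,m,zlo,zhi,x,y,minn=15):
    k=m&(w[...,2]>zlo)&(w[...,2]<zhi)&(w[...,0]>x[0])&(w[...,0]<x[1])&(w[...,1]>y[0])&(w[...,1]<y[1])
    n,l,st,c=cv2.connectedComponentsWithStats(k.astype(np.uint8),connectivity=4)
    out=[]
    for i in range(1,n):
        if st[i,4]<minn: continue
        p=w[l==i]; (cx,cy),(a,b),t=cv2.minAreaRect((p[:,:2]*1000).astype(np.float32))
        if a<b:a,b,t=b,a,t-90
        out.append((round(cx,1),round(cy,1),round(a,1),round(b,1),round((t+90)%180-90,1),round(np.median(p[:,2])*1000,1),st[i,4],np.round(c[i]).tolist()))
    return out
E
python3 - <<'E'
from h import *
import pickle
D=pickle.load(open('D.pkl','rb'))
for n in['scene','side','wrist']:
    s=D[n];s['rotation']=R.from_rotvec(s['rotation']).as_matrix()
    w=cloud(s);o=np.ones((480,640),bool)
    print(n,'bench z',np.nanmedian(w[...,2][(w[...,0]>.4)&(w[...,0]<.6)&(abs(w[...,2])<.02)]))
    print('necks');[print(' ',b) for b in blobs(w,o,.060,.08,(.3,.75),(0.05,.35))]
    print('tab');[print(' ',b) for b in blobs(w,o,.068,.085,(.3,.75),(-.3,.1))]
    print('top46-48');[print(' ',b) for b in blobs(w,o,.040,.052,(.3,.75),(-.3,.1))]
    print('rail');[print(' ',b) for b in blobs(w,o,.016,.028,(.3,.75),(-.3,.1))]
    print('ribs');[print(' ',b) for b in blobs(w,o,.018,.030,(.3,.75),(.05,.35))]
s=D['wrist'];g=s['img'][:,:,:]
cv2.imwrite('pics/crop1.png',np.vstack([cv2.resize(g[290:420,190:400],(800,495),interpolation=2)]))
E
```

```text
scene bench z 0.0018175506936077834
necks
  (594.7, 328.1, 310.1, 31.7, -2.0, np.float64(70.0), np.int32(790), [271.0, 177.0])
  (554.0, 111.0, 30.4, 6.9, 78.0, np.float64(67.8), np.int32(30), [293.0, 211.0])
  (529.5, 111.2, 28.2, 6.8, 78.2, np.float64(68.4), np.int32(31), [283.0, 212.0])
  (484.5, 126.2, 33.0, 8.0, 81.5, np.float64(67.9), np.int32(30), [262.0, 214.0])
  (506.5, 116.5, 25.1, 7.7, 81.8, np.float64(65.9), np.int32(29), [273.0, 214.0])
tab
  (440.9, -164.5, 35.3, 14.3, -76.0, np.float64(76.4), np.int32(107), [296.0, 271.0])
  (567.5, -259.9, 79.6, 9.4, 89.8, np.float64(76.5), np.int32(209), [382.0, 280.0])
top46-48
  (693.2, -51.3, 47.1, 23.4, 65.9, np.float64(51.1), np.int32(46), [380.0, 233.0])
  (706.8, -67.5, 30.6, 8.2, 64.2, np.float64(50.8), np.int32(15), [389.0, 235.0])
  (645.1, -63.4, 89.4, 35.3, 80.9, np.float64(46.1), np.int32(208), [364.0, 241.0])
  (734.9, -96.2, 42.8, 6.2, 60.8, np.float64(51.0), np.int32(18), [408.0, 238.0])
  (713.8, -96.3, 47.9, 25.9, 57.9, np.float64(51.3), np.int32(59), [398.0, 240.0])
  (576.4, -137.0, 62.6, 11.6, -78.0, np.float64(
[... 7995 characters left out ...]
, [440.0, 239.0])
  (631.2, -54.0, 26.7, 3.7, 71.6, np.float64(22.5), np.int32(141), [435.0, 264.0])
  (658.9, -98.7, 18.8, 2.3, 89.5, np.float64(22.3), np.int32(36), [460.0, 308.0])
  (498.7, -149.9, 170.8, 63.9, 11.1, np.float64(21.8), np.int32(3228), [283.0, 344.0])
  (569.9, -159.2, 25.0, 12.4, -29.5, np.float64(21.8), np.int32(167), [365.0, 364.0])
  (463.7, -182.1, 31.6, 5.8, 11.8, np.float64(24.3), np.int32(227), [257.0, 383.0])
  (605.0, -223.0, 113.5, 42.1, 29.2, np.float64(22.1), np.int32(823), [401.0, 411.0])
ribs
  (520.6, 120.2, 107.8, 56.3, -12.1, np.float64(24.7), np.int32(6082), [313.0, 56.0])
  (687.3, 82.5, 68.8, 61.7, 86.3, np.float64(25.6), np.int32(6054), [516.0, 103.0])
```

View pics/crop1.png

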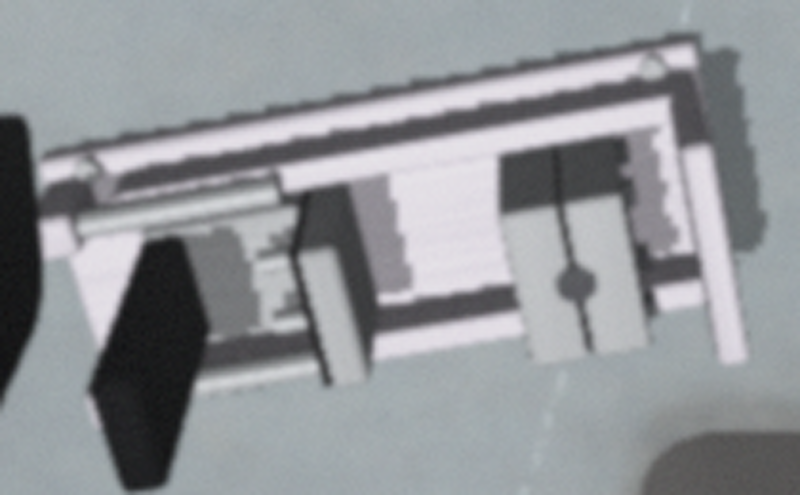

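The depth data agree across the three views:

| Item | Measured | Check against the text |
|---|---|---|
| Neck tops | z about 69 mm, 26x7 mm, spacing 24 mm | matches |
| Tab to pad | 43.7 mm | 44 expected |
| Tab to wall | 138.4 mm | 139 expected |
| Gap, pad to mould | about 41 mm | 3 plates, leaving about 11 mm slack |

The frame yaw is 11.3° and the rack yaw is -12°. I'll turn the tool to match the rack first.

drive_tool([
  {"hand": 0.35,"translation": [0,0,0],"twist": -0.17},
  {"hand": 0.35,"translation": [0,0,0],"twist": -0.17},
  {"hand": 0.35,"translation": [0,0,0],"twist": -0.17},
  {"hand": 0.35,"translation": [0,0,0],"twist": -0.17},
  {"hand": 0.35,"translation": [0,0,0],"twist": -0.17},
  {"hand": 0.35,"translation": [0,0,0],"twist": -0.17},
  {"hand": 0.35,"translation": [0,0,0],"twist": -0.17},
  {"hand": 0.35,"translation": [0,0,0],"twist": -0.17},
], force=40)

```text
time_s: 1.15
ee_pos: [0.5249, 0.0, 0.2481]
eef_rot: [-0.322, -3.125, 0.0]
force: [1.6, -0.2, 0.1]
width: 0.65
gripper_force: 0.0
```

```bash
cat >> h.py <<'E'
def st():
    s=ctrl.read_state();r=R.from_rotvec(s['eef_rot']).as_matrix()
    print('t',round(s['time_s'],2),'tcp',np.round(s['ee_pos']*1000,1),'tooly deg',round(np.degrees(np.arctan2(r[1,1],r[0,1])),2),'q',np.round(s['q'],2),'F',np.round(s['force'],1),'w',round(s['width'],3),'gf',round(s['gripper_force'],1))
    return s['ee_pos']*1000,r
def rel(x,y,z):
    p,r=st(); print('tool shift mm',np.round(r.T@(np.array([x,y,z])-p),1))
def fr(x,y,z,o=(506.4,-148.3),a=11.3):
    c,s=np.cos(np.radians(a)),np.sin(np.radians(a)); return o[0]+c*x-s*y,o[1]+s*x+c*y,z
E
python3 - <<'E'
from h import *
rel(485.7,128.2,130)
s=snap('wrist','w1.png');w=cloud(s);o=np.ones((480,640),bool)
[print(' ',b) for b in blobs(w,o,.063,.08,(.3,.75),(0.05,.35))]
[print(' t',b) for b in blobs(w,o,.068,.085,(.3,.5),(-.25,.1))]
E
```

```text
t 1.15 tcp [524.9   0.  248.1] tooly deg 78.24 q [-0.16  0.26 -0.05  1.26 -0.    0.05] F [ 1.6 -0.2  0.1] w 0.65 gf 0.0
tool shift mm [ 64.4 117.5 118.1]
  (485.6, 127.2, 26.2, 7.0, 78.0, np.float64(69.7), np.int32(416), [479.0, 129.0])
  (508.5, 121.2, 26.0, 6.7, 78.5, np.float64(69.7), np.int32(372), [473.0, 162.0])
  (531.8, 116.3, 26.6, 6.8, 78.3, np.float64(69.7), np.int32(367), [469.0, 194.0])
  (555.6, 112.4, 26.4, 7.0, 77.9, np.float64(69.6), np.int32(377), [467.0, 225.0])
 t (442.4, -161.4, 32.1, 12.3, -78.7, np.float64(78.2), np.int32(904), [71.0, 154.0])
```

drive_tool([
  {"hand": 0.35,"translation": [-0.0019,0.029,0.025],"twist": 0},
  {"hand": 0.35,"translation": [-0.0019,0.029,0.025],"twist": 0},
  {"hand": 0.35,"translation": [-0.0019,0.029,0.025],"twist": 0},
  {"hand": 0.35,"translation": [-0.0019,0.0293,0.025],"twist": 0},
  {"hand": 0.35,"translation": [0,0,0.022],"twist": 0},
  {"hand": 0.35,"translation": [0,0,0.02],"twist": 0},
  {"hand": 0.35,"translation": [0,0,0.01],"twist": 0},
  {"hand": 0.35,"translation": [0,0,0],"twist": 0},
])

```text
time_s: 2.2
ee_pos: [0.5565, 0.112, 0.096]
eef_rot: [-0.332, -3.123, 0.0]
force: [-0.5, -0.8, -0.2]
width: 0.651
gripper_force: 0.0
```

Run:
```python
from h import *
rel(556.1,112.3,66)
s=snap('wrist','w2.png');w=cloud(s);o=np.ones((480,640),bool)
[print(' ',b) for b in blobs(w,o,.063,.08,(.44,.65),(0.08,.15))]
```

```text
t 2.2 tcp [556.5 112.   96. ] tooly deg 77.85 q [ 0.06  0.42 -0.24  0.91 -0.    0.27] F [-0.5 -0.8 -0.2] w 0.651 gf 0.0
tool shift mm [ 0.4  0.2 30. ]
  (485.8, 127.8, 25.9, 7.0, 77.9, np.float64(69.8), np.int32(1492), [315.0, 126.0])
  (508.9, 121.6, 25.9, 7.4, 78.0, np.float64(69.8), np.int32(1426), [312.0, 191.0])
  (532.0, 116.4, 25.9, 7.5, 78.4, np.float64(69.7), np.int32(1370), [312.0, 250.0])
  (555.6, 112.6, 25.8, 7.6, 79.1, np.float64(69.5), np.int32(1295), [315.0, 304.0])
```

View pics/w2.png

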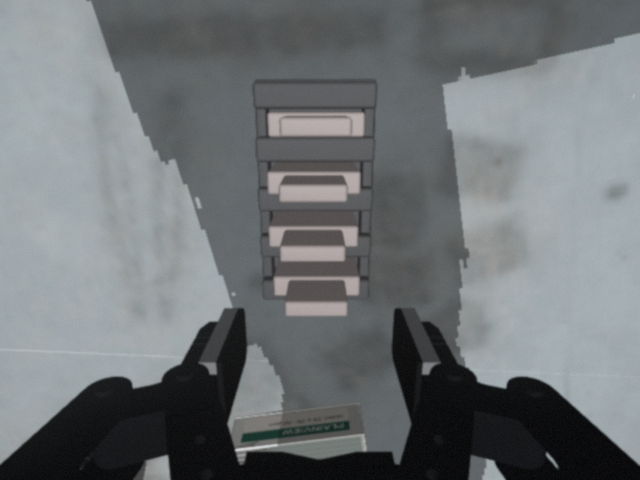

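The picture shows the four plates in the rack, with the target neck at (315,304), midway between the fingers (columns 240 and 397). Next I go down and grip.

drive_tool([
  {"hand": 0.35,"translation": [0.0006,0.0005,0.015],"twist": 0},
  {"hand": 0.35,"translation": [0,0,0.012],"twist": 0},
  {"hand": 0.35,"translation": [0,0,0.003],"twist": 0},
  {"hand": 0.35,"translation": [0,0,0],"twist": 0},
  {"hand": 1,"translation": [0,0,0],"twist": 0},
  {"hand": 1,"translation": [0,0,0],"twist": 0},
  {"hand": 1,"translation": [0,0,0],"twist": 0},
  {"hand": 1,"translation": [0,0,0],"twist": 0},
], force=40)

```text
time_s: 3.25
ee_pos: [0.5565, 0.1128, 0.0666]
eef_rot: [0.33, 3.124, 0.0]
force: [0.7, 1.0, 3.9]
width: 0.293
gripper_force: 39.2
```

drive_tool([
  {"hand": 1,"translation": [0,0,-0.005],"twist": 0},
  {"hand": 1,"translation": [0,0,-0.01],"twist": 0},
  {"hand": 1,"translation": [0,0,-0.015],"twist": 0},
  {"hand": 1,"translation": [0,0,-0.02],"twist": 0},
  {"hand": 1,"translation": [0,0,-0.02],"twist": 0},
  {"hand": 1,"translation": [0,0,-0.015],"twist": 0},
  {"hand": 1,"translation": [0,0,0],"twist": -0.1},
  {"hand": 1,"translation": [0,0,0],"twist": -0.1},
])

```text
time_s: 4.25
ee_pos: [0.5564, 0.1128, 0.1521]
eef_rot: [0.012, 3.141, 0.0]
force: [-0.4, -0.4, 0.6]
width: 0.291
gripper_force: 39.2
```

Run:
```python
from h import *
import pickle
s=snap('wrist','w3.png');w=cloud(s)
p,r=st()
# held plate in tool frame
t=(w*1000-p)@r
m=(abs(t[...,1])<25)&(abs(t[...,0])<20)&(t[...,2]>-30)&(t[...,2]<70)
q=t[m];print(len(q))
for a,b in((-30,-5),(-5,5),(5,20),(20,28),(28,70)):
    k=q[(q[:,2]>a)&(q[:,2]<b)]
    if len(k):print(a,b,len(k),np.round(np.percentile(k,[2,50,98],0),1).tolist())
rel(*fr(21-1,0,66,(506.7,-148.9)))
```

```text
t 4.3 tcp [556.3 112.8 151.9] tooly deg 89.85 q [ 0.06  0.38 -0.14  1.05  0.    0.06] F [-0.1 -0.8 -0.3] w 0.287 gf 39.2
12911
-30 -5 4504 [[-10.8, -23.5, -29.7], [7.4, -10.9, -20.3], [12.3, 23.9, -5.4]]
-5 5 3202 [[-7.4, -23.1, -4.8], [3.3, 1.0, -2.5], [10.1, 23.5, 4.7]]
5 20 1983 [[2.7, -20.6, 5.3], [3.6, 1.3, 10.9], [10.1, 22.5, 19.8]]
20 28 836 [[3.9, -17.7, 20.1], [4.9, 1.3, 24.1], [5.5, 19.6, 27.8]]
28 70 2386 [[4.3, -18.5, 28.5], [4.9, 0.4, 41.2], [5.5, 19.4, 57.2]]
t 4.3 tcp [556.3 112.8 151.9] tooly deg 89.85 q [ 0.06  0.38 -0.14  1.05  0.    0.06] F [-0.1 -0.8 -0.3] w 0.287 gf 39.2
tool shift mm [  29.3 -257.8   85.9]
```

View pics/w3.png

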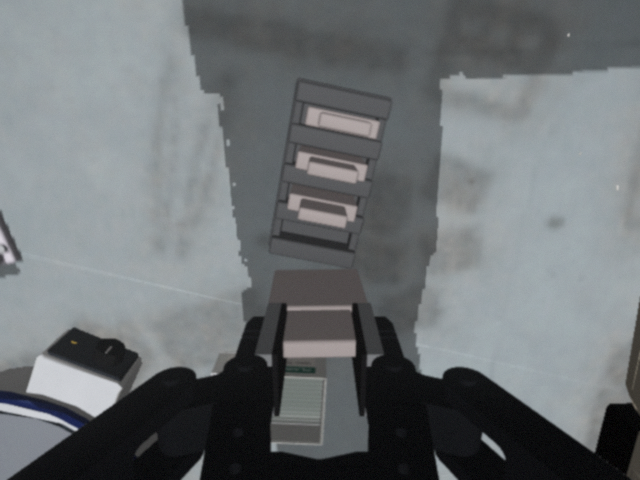

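The held plate is upright and centred: its face is at tool x +4.9 mm at every height. In the picture it sits between the fingers at (318,330), and three plates remain in the rack. Now over to the frame.

drive_tool([
  {"hand": 1,"translation": [0,0,0],"twist": -0.1},
  {"hand": 1,"translation": [0,0,0],"twist": -0.1},
  {"hand": 1,"translation": [0.012,-0.036,0],"twist": 0},
  {"hand": 1,"translation": [0.016,-0.05,0],"twist": 0},
  {"hand": 1,"translation": [0.016,-0.05,0],"twist": 0},
  {"hand": 1,"translation": [0.016,-0.05,0],"twist": 0},
  {"hand": 1,"translation": [0.012,-0.036,0],"twist": 0},
  {"hand": 1,"translation": [0.008,-0.025,0],"twist": 0},
])

```text
time_s: 5.3
ee_pos: [0.5238, -0.1467, 0.1517]
eef_rot: [-0.292, 3.128, -0.0]
force: [0.0, 0.2, -0.7]
width: 0.292
gripper_force: 39.2
```

```bash
cat > f.py <<'E'
from h import *
s=snap('wrist','w4.png');w=cloud(s);o=np.ones((480,640),bool)
p,r=st()
for z0,z1 in((.072,.085),(.042,.052)):
    [print(' ',b) for b in blobs(w,o,z0,z1,(.40,.60),(-.2,-.1),60)]
a=np.radians(11.3);d=w[...,:2]*1000-[506.7,-148.9]
fx=d@[np.cos(a),np.sin(a)];fy=d@[-np.sin(a),np.cos(a)];z=w[...,2]*1000
g=lambda zl,zh,xl,xh,yl,yh:(z>zl)&(z<zh)&(fx>xl)&(fx<xh)&(fy>yl)&(fy<yh)
for n,k in(('mould top',g(46,52,10,68,-15,15)),('mould face',g(20,44,15,40,-15,15)),('pad top',g(44,50,-35,-8,-12,12)),('wall',g(46,52,66,85,-30,30)),('mould top y',g(46,52,35,45,-30,30)),('tab top',g(74,82,-80,-50,-20,20)),('rails',g(20,25,-5,15,-40,40))):
    if k.sum(): print(n,k.sum(),'fx',np.round(np.percentile(fx[k],[1,5,50,95,99]),1),'fy',np.round(np.percentile(fy[k],[1,50,99]),1))
E
python3 f.py
```

```text
t 5.35 tcp [ 523.8 -148.8  151.6] tooly deg 100.61 q [-0.43  0.34 -0.2   1.03 -0.   -0.61] F [-0.3 -4.3 -0.8] w 0.295 gf 39.2
  (442.9, -162.6, 32.1, 11.8, -79.4, np.float64(78.5), np.int32(1864), [314.0, 97.0])
  (486.0, -154.0, 39.7, 12.5, -78.3, np.float64(46.6), np.int32(1513), [316.0, 181.0])
  (533.7, -144.3, 43.8, 6.4, -78.6, np.float64(48.6), np.int32(919), [318.0, 262.0])
mould top 520 fx [24.4 24.6 26.8 29.8 30.2] fy [-14.6   0.2  14.5]
mould face 585 fx [24.2 24.3 24.7 25.1 25.2] fy [-14.7   0.2  14.6]
pad top 896 fx [-27.4 -27.  -21.7 -16.4 -15.8] fy [-11.6   0.2  12. ]
tab top 1864 fx [-71.1 -70.6 -65.3 -59.9 -59.4] fy [-16.2  -1.   14.6]
rails 777 fx [-4.8 -4.1  4.8 13.9 14.8] fy [-31.5  22.2  29.9]
```

View pics/w4.png

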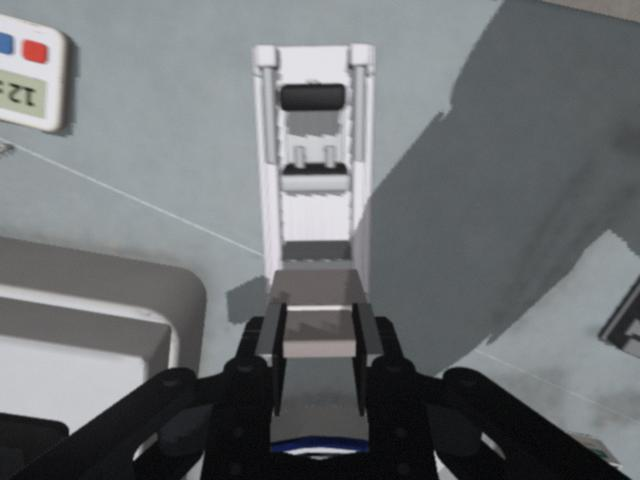

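In the picture the plate is held over the gap, with the mould face at about (316,250), the pad at (316,181) and the tab at (314,97). The measured gap is about 40.3 mm, so three plates still fits. I'll work out the next shift.

```bash
python3 -c "
from h import *
rel(*fr(18.6,0,69,(506.7,-148.9)))"
```

```text
t 5.35 tcp [ 523.8 -148.8  151.6] tooly deg 100.61 q [-0.43  0.34 -0.2   1.03 -0.   -0.61] F [-0.3 -4.3 -0.8] w 0.295 gf 39.2
tool shift mm [-1.7  3.3 82.6]
```

drive_tool([
  {"hand": 1,"translation": [0,0,0],"twist": -0.008},
  {"hand": 1,"translation": [0,0,0.008],"twist": 0},
  {"hand": 1,"translation": [0,0,0.012],"twist": 0},
  {"hand": 1,"translation": [0,0,0.012],"twist": 0},
  {"hand": 1,"translation": [0,0,0.006],"twist": 0},
  {"hand": 1,"translation": [0,0,0],"twist": 0},
  {"hand": 1,"translation": [0,0,0],"twist": 0},
  {"hand": 1,"translation": [0,0,0],"twist": 0},
])

```text
time_s: 6.35
ee_pos: [0.5244, -0.145, 0.1136]
eef_rot: [-0.309, 3.126, -0.0]
force: [-0.3, 0.2, 0.3]
width: 0.293
gripper_force: 39.2
```

```bash
python3 f.py; python3 -c "
from h import *
rel(*fr(18.6,0,69,(506.7,-148.9)))"
```

```text
t 6.4 tcp [ 524.3 -145.   113.6] tooly deg 101.29 q [-0.42  0.37 -0.27  0.93 -0.   -0.62] F [ 0.5  0.6 -0.6] w 0.29 gf 39.2
  (442.9, -162.7, 32.0, 11.7, -78.7, np.float64(78.6), np.int32(2818), [312.0, 92.0])
  (519.8, -145.7, 39.9, 2.0, -77.9, np.float64(78.8), np.int32(1150), [316.0, 289.0])
  (486.0, -153.9, 39.9, 12.6, -78.6, np.float64(46.6), np.int32(2131), [313.0, 192.0])
  (578.0, -133.2, 36.4, 8.7, -77.6, np.float64(48.6), np.int32(1063), [319.0, 365.0])
mould face 243 fx [24.3 24.3 24.7 25.1 25.2] fy [-14.7  -0.5  14.6]
pad top 1294 fx [-27.3 -27.1 -21.8 -16.2 -15.3] fy [-11.9  -0.1  11.7]
wall 936 fx [69.  69.5 72.1 76.2 76.9] fy [-16.2   1.8  19.1]
tab top 2818 fx [-71.  -70.5 -65.3 -59.8 -59.4] fy [-16.1  -0.8  14.4]
rails 1024 fx [-4.8 -4.1  4.9 13.9 14.7] fy [-31.5  22.2  30. ]
t 6.4 tcp [ 524.3 -145.   113.6] tooly deg 101.29 q [-0.42  0.37 -0.27  0.93 -0.   -0.62] F [ 0.5  0.6 -0.6] w 0.29 gf 39.2
tool shift mm [-0.5 -0.4 44.6]
```

drive_tool([
  {"hand": 1,"translation": [-0.0004,-0.0004,0.008],"twist": 0},
  {"hand": 1,"translation": [0,0,0.012],"twist": 0},
  {"hand": 1,"translation": [0,0,0.012],"twist": 0},
  {"hand": 1,"translation": [0,0,0.008],"twist": 0},
  {"hand": 1,"translation": [0,0,0.0042],"twist": 0},
  {"hand": 1,"translation": [-0.0008,0,0],"twist": 0},
  {"hand": 1,"translation": [0,0,0],"twist": 0},
  {"hand": 1,"translation": [0,0,0],"twist": 0},
])

```text
time_s: 7.4
ee_pos: [0.5255, -0.1451, 0.0692]
eef_rot: [-0.309, 3.126, -0.0]
force: [-0.3, -0.0, -0.8]
width: 0.291
gripper_force: 39.2
```

drive_tool([
  {"hand": 1,"translation": [-0.0004,0,0],"twist": 0},
  {"hand": 1,"translation": [0,0,0],"twist": 0},
  {"hand": 1,"translation": [-0.0003,0,0],"twist": 0},
  {"hand": 1,"translation": [0,0,0],"twist": 0},
  {"hand": 1,"translation": [0,0,0],"twist": 0},
  {"hand": 1,"translation": [0,0,0],"twist": 0},
  {"hand": 1,"translation": [0,0,0],"twist": 0},
  {"hand": 1,"translation": [0,0,0],"twist": 0},
])

```text
time_s: 8.4
ee_pos: [0.5259, -0.1449, 0.069]
eef_rot: [0.309, -3.126, 0.0]
force: [-6.0, -1.7, 2.7]
width: 0.29
gripper_force: 39.5
```

Contact is felt at frame x 19.6, as predicted. Release and rise.

drive_tool([
  {"hand": 0.5,"translation": [0,0,0],"twist": 0},
  {"hand": 0.5,"translation": [0,0,0],"twist": 0},
  {"hand": 0.5,"translation": [0,0,0],"twist": 0},
  {"hand": 0.5,"translation": [0,0,-0.005],"twist": 0},
  {"hand": 0.35,"translation": [0,0,-0.015],"twist": 0},
  {"hand": 0.35,"translation": [0,0,-0.025],"twist": 0},
  {"hand": 0.35,"translation": [0,0,-0.015],"twist": 0},
  {"hand": 0.35,"translation": [0,0,0],"twist": 0},
])

```text
time_s: 9.4
ee_pos: [0.5267, -0.1452, 0.1301]
eef_rot: [-0.309, 3.124, -0.002]
force: [-0.7, 0.6, 0.3]
width: 0.649
gripper_force: 0.0
```

```bash
cat > g.py <<'E'
from h import *
import sys
s=snap('wrist',sys.argv[1]);w=cloud(s);p,r=st()
a=np.radians(11.3);d=w[...,:2]*1000-[506.7,-148.9]
fx=d@[np.cos(a),np.sin(a)];fy=d@[-np.sin(a),np.cos(a)];z=w[...,2]*1000
k=(z>66)&(z<76)&(fx>-20)&(fx<28)&(abs(fy)<20)
n,l,stt,c=cv2.connectedComponentsWithStats(k.astype(np.uint8))
for i in range(1,n):
    if stt[i,4]>40:
        m=l==i;print('neck fx',np.round(np.percentile(fx[m],[2,50,98]),1),'fy',np.round(np.percentile(fy[m],[2,50,98]),1),'z',round(np.median(z[m]),1),cv2.minAreaRect(w[m][:,:2].astype(np.float32)*1000)[2])
k=(z>25)&(z<44)&(fx>-20)&(fx<28)&(abs(fy)<19)
if k.sum(): print('faces fx',np.histogram(fx[k],np.arange(-20,29,1)))
E
python3 g.py w5.png; python3 -c "
from h import *
rel(532.2,116.2,150)"
```

```text
t 9.45 tcp [ 526.3 -145.   129.3] tooly deg 101.3 q [-0.42  0.36 -0.24  0.97  0.   -0.62] F [1.2 0.5 0.1] w 0.65 gf 0.0
neck fx [14.3 16.7 20.9] fy [-12.4   0.1  12.2] z 71.7 11.099274635314941
faces fx (array([  0,   0,   0,   0,   0,   0,   0,   0,   0,   0,   0,   0,   0,
         0,   0,   0,   0,   0,   0,   0,   0,   0,   0,   0,   0,   0,
         0,   0,   0,   0,   0,   0,   7, 646,   7,   0,   0,   0,   0,
         0,   0,   0,   0,   0,   5,   3,   0,   0]), array([-20, -19, -18, -17, -16, -15, -14, -13, -12, -11, -10,  -9,  -8,
        -7,  -6,  -5,  -4,  -3,  -2,  -1,   0,   1,   2,   3,   4,   5,
         6,   7,   8,   9,  10,  11,  12,  13,  14,  15,  16,  17,  18,
        19,  20,  21,  22,  23,  24,  25,  26,  27,  28]))
t 9.45 tcp [ 526.3 -145.   129.3] tooly deg 101.3 q [-0.42  0.36 -0.24  0.97  0.   -0.62] F [1.2 0.5 0.1] w 0.65 gf 0.0
tool shift mm [-57.  254.9 -20.8]
```

Plate 1 stands upright in the channel, but its front is at fx of about 13.5, 1 mm off the mould. I'll nudge it back with shut fingers to leave room for the middle plate.

drive_tool([
  {"hand": 1,"translation": [0.01,0,0],"twist": 0},
  {"hand": 1,"translation": [0.013,0,0],"twist": 0},
  {"hand": 1,"translation": [0,0,0],"twist": 0},
  {"hand": 1,"translation": [0,0,0.01],"twist": 0},
  {"hand": 1,"translation": [0,0,0.02],"twist": 0},
  {"hand": 1,"translation": [0,0,0.02],"twist": 0},
  {"hand": 1,"translation": [0,0,0.007],"twist": 0},
  {"hand": 1,"translation": [-0.002,0,0],"twist": 0},
])

```text
time_s: 10.45
ee_pos: [0.5054, -0.1489, 0.0717]
eef_rot: [0.309, -3.126, -0.001]
force: [0.1, -0.8, 0.9]
width: 0.002
gripper_force: 0.0
```

drive_tool([
  {"hand": 1,"translation": [-0.002,0,0],"twist": 0},
  {"hand": 1,"translation": [-0.002,0,0],"twist": 0},
  {"hand": 1,"translation": [-0.001,0,0],"twist": 0},
  {"hand": 1,"translation": [-0.0005,0,0],"twist": 0},
  {"hand": 1,"translation": [-0.0005,0,0],"twist": 0},
  {"hand": 1,"translation": [0,0,0],"twist": 0},
  {"hand": 1,"translation": [0,0,0],"twist": 0},
  {"hand": 1,"translation": [0,0,0],"twist": 0},
])

```text
time_s: 11.45
ee_pos: [0.5112, -0.1479, 0.0721]
eef_rot: [0.309, -3.126, 0.0]
force: [-5.2, -1.1, 4.8]
width: 0.004
gripper_force: 2.8
```

```bash
python3 g.py w6.png; python3 -c "
from h import *
rel(*fr(4,0,70,(506.7,-148.9)))"
```

```text
t 11.5 tcp [ 511.2 -147.9   72.1] tooly deg 101.29 q [-0.43  0.39 -0.36  0.81 -0.   -0.63] F [-5.3 -1.4  4. ] w -0.004 gf 2.8
neck fx [-5.5 -1.6 -0.3] fy [-11.7   1.5  14.4] z 71.2 11.123859405517578
faces fx (array([  0,   0,   0,   0,   0,   0,   0,   0,   0,   0,   0,   0,   0,
         0,   0,   0,   0,   0,   0,   0,   0,   0,   0,   0,   0,   0,
         0,   0,   0,   0,   0,   0,   8, 420, 246,   7,   0,   0,   0,
         0,   0,   0,   0,   0,   0,   0,   0,   0]), array([-20, -19, -18, -17, -16, -15, -14, -13, -12, -11, -10,  -9,  -8,
        -7,  -6,  -5,  -4,  -3,  -2,  -1,   0,   1,   2,   3,   4,   5,
         6,   7,   8,   9,  10,  11,  12,  13,  14,  15,  16,  17,  18,
        19,  20,  21,  22,  23,  24,  25,  26,  27,  28]))
t 11.5 tcp [ 511.2 -147.9   72.1] tooly deg 101.29 q [-0.43  0.39 -0.36  0.81 -0.   -0.63] F [-5.3 -1.4  4. ] w -0.004 gf 2.8
tool shift mm [ 0.6 -0.1  2.1]
```

drive_tool([
  {"hand": 1,"translation": [0.003,0,0],"twist": 0},
  {"hand": 1,"translation": [0,0,-0.01],"twist": 0},
  {"hand": 1,"translation": [0,0,-0.025],"twist": 0},
  {"hand": 0.6,"translation": [0,0,-0.025],"twist": 0},
  {"hand": 0.35,"translation": [0,0,-0.018],"twist": 0.1},
  {"hand": 0.35,"translation": [0,0,0],"twist": 0.15},
  {"hand": 0.35,"translation": [0,0,0],"twist": 0.157},
  {"hand": 0.35,"translation": [0,0,0],"twist": 0},
])

```text
time_s: 12.5
ee_pos: [0.5087, -0.1484, 0.1507]
eef_rot: [0.327, 3.124, -0.0]
force: [-0.6, -0.4, -0.7]
width: 0.65
gripper_force: 0.0
```

drive_tool([
  {"hand": 0.35,"translation": [0.0042,0.035,0],"twist": 0},
  {"hand": 0.35,"translation": [0.006,0.05,0],"twist": 0},
  {"hand": 0.35,"translation": [0.006,0.05,0],"twist": 0},
  {"hand": 0.35,"translation": [0.006,0.05,0],"twist": 0},
  {"hand": 0.35,"translation": [0.0055,0.044,0],"twist": 0},
  {"hand": 0.35,"translation": [0.004,0.035,0.01],"twist": 0},
  {"hand": 0.35,"translation": [0,0,0.025],"twist": 0},
  {"hand": 0.35,"translation": [0,0,0.015],"twist": 0},
])

```text
time_s: 13.5
ee_pos: [0.5322, 0.117, 0.0994]
eef_rot: [-0.32, -3.125, -0.0]
force: [-0.1, -0.5, 0.2]
width: 0.648
gripper_force: 0.0
```

```bash
cat > rk.py <<'E'
from h import *
s=snap('wrist');w=cloud(s);o=np.ones((480,640),bool)
[print(' ',b) for b in blobs(w,o,.063,.08,(.44,.65),(0.08,.15))]
E
python3 rk.py; python3 -c "
from h import *
rel(532.2,116.2,66)"
```

```text
(485.5, 127.7, 25.9, 7.3, 78.7, np.float64(69.7), np.int32(1368), [316.0, 191.0])
  (508.6, 121.8, 25.9, 7.5, 77.6, np.float64(69.7), np.int32(1305), [314.0, 249.0])
  (531.8, 116.4, 26.0, 7.5, 78.2, np.float64(69.5), np.int32(1256), [313.0, 302.0])
t 13.55 tcp [531.5 116.7  97.9] tooly deg 78.25 q [ 0.07  0.39 -0.29  0.9   0.    0.27] F [-1.7 -0.4 -1.8] w 0.646 gf 0.0
tool shift mm [-0.8 -0.3 31.9]
```

drive_tool([
  {"hand": 0.35,"translation": [-0.0004,-0.0003,0.012],"twist": 0},
  {"hand": 0.35,"translation": [0,0,0.015],"twist": 0},
  {"hand": 0.35,"translation": [0,0,0.0055],"twist": 0},
  {"hand": 0.35,"translation": [0,0,0],"twist": 0},
  {"hand": 1,"translation": [0,0,0],"twist": 0},
  {"hand": 1,"translation": [0,0,0],"twist": 0},
  {"hand": 1,"translation": [0,0,0],"twist": 0},
  {"hand": 1,"translation": [0,0,0],"twist": 0},
], force=40)

```text
time_s: 14.55
ee_pos: [0.5331, 0.116, 0.0681]
eef_rot: [0.329, 3.123, 0.0]
force: [-0.7, -0.4, 5.8]
width: 0.285
gripper_force: 39.3
```

drive_tool([
  {"hand": 1,"translation": [0,0,-0.005],"twist": 0},
  {"hand": 1,"translation": [0,0,-0.01],"twist": 0},
  {"hand": 1,"translation": [0,0,-0.02],"twist": 0},
  {"hand": 1,"translation": [0,0,-0.025],"twist": 0},
  {"hand": 1,"translation": [0,0,-0.02],"twist": 0},
  {"hand": 1,"translation": [0,0,-0.005],"twist": -0.1},
  {"hand": 1,"translation": [0,0,0],"twist": -0.15},
  {"hand": 1,"translation": [0,0,0],"twist": -0.155},
])

```text
time_s: 15.55
ee_pos: [0.5328, 0.116, 0.1533]
eef_rot: [-0.314, 3.125, -0.0]
force: [0.3, 1.1, -0.3]
width: 0.291
gripper_force: 39.2
```

```bash
cat > hd.py <<'E'
from h import *
s=snap('wrist');w=cloud(s);p,r=st()
t=(w*1000-p)@r
m=(abs(t[...,1])<22)&(abs(t[...,0])<15)
for a,b in((22,28),(30,45)):
    k=t[m&(t[...,2]>a)&(t[...,2]<b)]
    if len(k):print('held',a,b,len(k),np.round(np.percentile(k,[2,50,98],0),1).tolist())
E
python3 hd.py; python3 -c "
from h import *
rel(*fr(-9.6,0,69,(506.7,-148.9)))"
```

```text
t 15.6 tcp [532.7 116.  153.2] tooly deg 101.91 q [ 0.06  0.34 -0.2   1.03  0.   -0.14] F [-0.6 -0.7 -0.3] w 0.291 gf 39.2
held 22 28 674 [[4.1, -18.2, 22.0], [5.0, 1.1, 24.7], [5.6, 19.6, 27.9]]
held 30 45 1287 [[4.4, -18.4, 30.2], [5.0, 0.6, 37.2], [5.6, 19.4, 44.6]]
t 15.6 tcp [532.7 116.  153.2] tooly deg 101.91 q [ 0.06  0.34 -0.2   1.03  0.   -0.14] F [-0.6 -0.7 -0.3] w 0.291 gf 39.2
tool shift mm [  89.8 -253.7   84.2]
```

drive_tool([
  {"hand": 1,"translation": [0.01,-0.03,0],"twist": 0},
  {"hand": 1,"translation": [0.0135,-0.04,0],"twist": 0},
  {"hand": 1,"translation": [0.017,-0.05,0],"twist": 0},
  {"hand": 1,"translation": [0.017,-0.05,0],"twist": 0},
  {"hand": 1,"translation": [0.015,-0.045,0],"twist": 0},
  {"hand": 1,"translation": [0.0085,-0.025,0.005],"twist": 0},
  {"hand": 1,"translation": [0.0054,-0.0148,0.012],"twist": 0},
  {"hand": 1,"translation": [0,0,0.013],"twist": 0},
])

```text
time_s: 16.6
ee_pos: [0.4973, -0.1511, 0.1218]
eef_rot: [0.303, -3.127, -0.0]
force: [-0.2, -0.8, 0.4]
width: 0.288
gripper_force: 39.3
```

drive_tool([
  {"hand": 1,"translation": [0,0,0.005],"twist": 0},
  {"hand": 1,"translation": [0,0,0],"twist": 0},
  {"hand": 1,"translation": [0,0,0],"twist": 0},
  {"hand": 1,"translation": [0,0,0],"twist": 0},
  {"hand": 1,"translation": [0,0,0],"twist": 0},
  {"hand": 1,"translation": [0,0,0],"twist": 0},
  {"hand": 1,"translation": [0,0,0],"twist": 0},
  {"hand": 1,"translation": [0,0,0],"twist": 0},
])

```text
time_s: 17.6
ee_pos: [0.4974, -0.1507, 0.1176]
eef_rot: [0.306, -3.127, 0.0]
force: [-0.9, 0.4, 0.1]
width: 0.288
gripper_force: 39.3
```

```bash
python3 -c "
from h import *
rel(*fr(-9,0,70.4,(506.7,-148.9)))"; sed -i "s/'w4.png'/'w7.png'/" f.py; python3 f.py | grep -v '^  ('; python3 g.py w8.png
```

```text
t 17.6 tcp [ 497.4 -150.7  117.6] tooly deg 101.18 q [-0.45  0.33 -0.32  0.92 -0.   -0.65] F [-0.9  0.4  0.1] w 0.288 gf 39.3
tool shift mm [-0.5 -0.  47.2]
t 17.65 tcp [ 497.4 -150.7  117.6] tooly deg 101.18 q [-0.45  0.33 -0.32  0.92  0.   -0.65] F [-0.2  0.3 -1.1] w 0.291 gf 39.3
mould top 1225 fx [39.2 40.3 46.4 52.9 53.7] fy [-14.6   0.2  14.5]
pad top 1079 fx [-27.6 -27.2 -22.1 -16.5 -15.5] fy [-11.6  -0.1  11.6]
wall 1029 fx [68.9 69.3 71.9 76.2 76.7] fy [-20.4   1.3  22.4]
mould top y 594 fx [39.  39.7 42.  44.7 44.9] fy [-16.2   1.3  18.3]
tab top 2341 fx [-71.3 -70.9 -65.9 -60.3 -59.5] fy [-16.1  -0.8  14.4]
rails 652 fx [-4.8 -4.3  2.5 13.2 14.6] fy [-31.4 -24.8  30.1]
t 17.7 tcp [ 497.4 -150.8  117.6] tooly deg 101.18 q [-0.45  0.33 -0.32  0.92  0.   -0.65] F [ 0.1 -1.  -0.4] w 0.289 gf 39.3
neck fx [-15.1 -14.6 -14. ] fy [-18.6   0.1  19.1] z 71.1 11.901092529296875
```

View pics/w7.png

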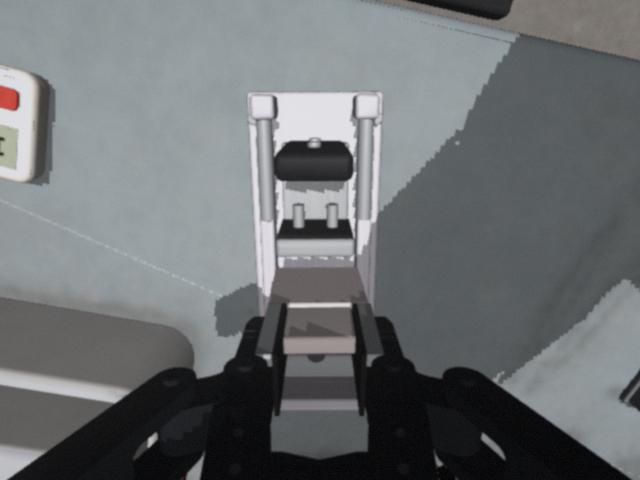

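In the picture plate 2 hangs in front of the pad at (315,243), with about 1.2 mm clearance. I shift it 0.5 mm away, lower it, then move it back to the pad.

drive_tool([
  {"hand": 1,"translation": [-0.0005,0,0.005],"twist": 0},
  {"hand": 1,"translation": [0,0,0.012],"twist": 0},
  {"hand": 1,"translation": [0,0,0.014],"twist": 0},
  {"hand": 1,"translation": [0,0,0.01],"twist": 0},
  {"hand": 1,"translation": [0,0,0.0062],"twist": 0},
  {"hand": 1,"translation": [0.001,0,0],"twist": 0},
  {"hand": 1,"translation": [0.001,0,0],"twist": 0},
  {"hand": 1,"translation": [0,0,0],"twist": 0},
])

```text
time_s: 18.7
ee_pos: [0.496, -0.151, 0.0704]
eef_rot: [-0.306, 3.126, 0.0]
force: [-0.1, -0.3, -0.7]
width: 0.29
gripper_force: 39.7
```

drive_tool([
  {"hand": 0.5,"translation": [0,0,0],"twist": 0},
  {"hand": 0.5,"translation": [0,0,0],"twist": 0},
  {"hand": 0.5,"translation": [0,0,0],"twist": 0},
  {"hand": 0.5,"translation": [0,0,-0.005],"twist": 0},
  {"hand": 0.35,"translation": [0,0,-0.015],"twist": 0},
  {"hand": 0.35,"translation": [0,0,-0.025],"twist": 0},
  {"hand": 0.35,"translation": [0,0,-0.015],"twist": 0},
  {"hand": 0.35,"translation": [0,0,0],"twist": 0},
])

```text
time_s: 19.7
ee_pos: [0.4965, -0.1513, 0.1314]
eef_rot: [-0.306, 3.125, -0.002]
force: [-0.0, 0.8, 0.3]
width: 0.651
gripper_force: 0.0
```

```bash
python3 g.py w9.png; python3 f.py | grep -E 'pad|mould f'; python3 -c "
from h import *
rel(509,121.6,150)"
```

```text
t 19.75 tcp [ 496.1 -151.1  130.6] tooly deg 101.19 q [-0.45  0.32 -0.3   0.95  0.   -0.65] F [0.8 0.2 0. ] w 0.649 gf 0.0
neck fx [-14.  -11.6  -7.3] fy [-11.7   1.   13.2] z 71.7 10.710631370544434
neck fx [13.6 15.7 20.4] fy [-12.3  -0.   12.2] z 71.5 12.096845626831055
faces fx (array([  0,   0,   0,   0,   0,   5,   0,   0,   0,   0,   0,   0,   0,
         0,   0,   0,   0,   0,   0,   0,   0,   0,   0,   0,   0,   0,
         0,   0,   0,   0,   0,  10, 737,  57,   0,   0,   0,   0,   0,
         0,   0,   0,   0,   0,   3,   6,   0,   0]), array([-20, -19, -18, -17, -16, -15, -14, -13, -12, -11, -10,  -9,  -8,
        -7,  -6,  -5,  -4,  -3,  -2,  -1,   0,   1,   2,   3,   4,   5,
         6,   7,   8,   9,  10,  11,  12,  13,  14,  15,  16,  17,  18,
        19,  20,  21,  22,  23,  24,  25,  26,  27,  28]))
pad top 1224 fx [-27.4 -27.  -20.6 -14.2 -13.5] fy [-11.9  -0.2  11.5]
t 19.8 tcp [ 495.8 -150.9  130. ] tooly deg 101.18 q [-0.45  0.32 -0.3   0.95  0.   -0.65] F [ 0.1  0.1 -0.1] w 0.65 gf 0.0
tool shift mm [-65.8 264.8 -19.9]
```

View pics/w9.png

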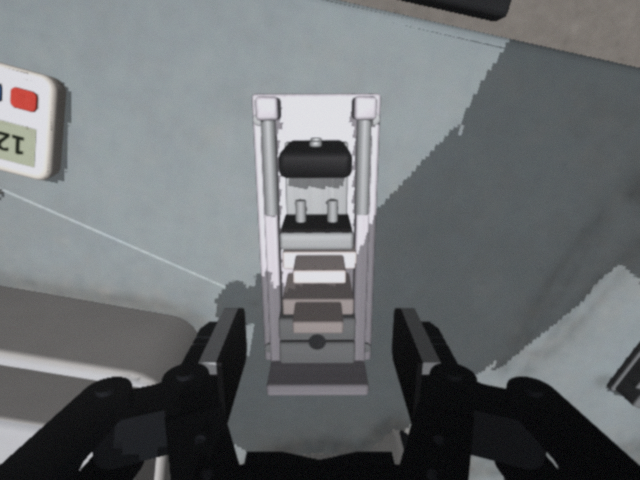

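The picture shows both plates standing in the channel: plate 2 neck at (320,275), plate 1 neck at (318,318). Neck spacing is only 27.7 mm, which is tight for the fingers to place a plate between them. So I'll regrip plate 2 off-centre and slide it towards plate 1; the third then goes in at the pad with plenty of room.

drive_tool([
  {"hand": 0.35,"translation": [0.0036,0.0004,0.01],"twist": -0.002},
  {"hand": 0.35,"translation": [0,0,0.02],"twist": 0},
  {"hand": 0.35,"translation": [0,0,0.02],"twist": 0},
  {"hand": 0.35,"translation": [0,0,0.009],"twist": 0},
  {"hand": 0.35,"translation": [0,0,0],"twist": 0},
  {"hand": 1,"translation": [0,0,0],"twist": 0},
  {"hand": 1,"translation": [0,0,0],"twist": 0},
  {"hand": 1,"translation": [0,0,0],"twist": 0},
], force=30)

```text
time_s: 20.8
ee_pos: [0.4927, -0.1515, 0.0719]
eef_rot: [-0.309, 3.125, -0.001]
force: [0.8, -0.1, 4.1]
width: 0.287
gripper_force: 29.8
```

```bash
python3 hd.py; python3 g.py w10.png;python3 -c "
from h import *
rel(*fr(1.6,0,70.4,(506.7,-148.9)))"
```

```text
t 20.85 tcp [ 492.7 -151.5   71.9] tooly deg 101.3 q [-0.46  0.37 -0.41  0.79 -0.   -0.65] F [-1.  -0.3  6.1] w 0.295 gf 29.9
held 22 28 3256 [[-0.6, -19.4, 22.4], [7.1, -0.2, 25.2], [13.3, 17.5, 27.4]]
held 30 45 1158 [[12.5, -19.2, 30.2], [13.1, -0.8, 36.9], [14.7, 17.7, 44.4]]
t 20.9 tcp [ 492.7 -151.5   71.9] tooly deg 101.3 q [-0.46  0.37 -0.41  0.79 -0.   -0.65] F [0.1 0.5 6.8] w 0.294 gf 29.9
neck fx [-20.  -19.7 -19.1] fy [-20.  -19.4 -18.8] z 71.1 14.414948463439941
neck fx [-16.8 -12.3  -4.8] fy [-11.1   1.2  13.9] z 71.7 11.673784255981445
neck fx [13.4 15.1 20.6] fy [-12.3   0.1  12.4] z 71.4 12.134196281433105
faces fx (array([  0,   0,   0,   0,   0,   4,   0,   0,   0,   0,   0,   0,   0,
         0,   0,   0,   0,   0,   0,   0,   0,   0,   0,   0,   0,   0,
         0,   0,   0,   0,   0,   2, 111,  33,   0,   0,   0,   0,   0,
         0,   0,   0,   0,   0,   0,   0,   0,   0]), array([-20, -19, -18, -17, -16, -15, -14, -13, -12, -11, -10,  -9,  -8,
        -7,  -6,  -5,  -4,  -3,  -2,  -1,   0,   1,   2,   3,   4,   5,
         6,   7,   8,   9,  10,  11,  12,  13,  14,  15,  16,  17,  18,
        19,  20,  21,  22,  23,  24,  25,  26,  27,  28]))
t 20.9 tcp [ 492.7 -151.5   71.9] tooly deg 101.3 q [-0.46  0.37 -0.41  0.79 -0.   -0.65] F [0.1 0.5 6.8] w 0.294 gf 29.9
tool shift mm [-15.8  -0.2   1.5]
```

drive_tool([
  {"hand": 1,"translation": [-0.002,0,-0.0005],"twist": 0},
  {"hand": 1,"translation": [-0.003,0,0],"twist": 0},
  {"hand": 1,"translation": [-0.004,0,0],"twist": 0},
  {"hand": 1,"translation": [-0.004,0,0],"twist": 0},
  {"hand": 1,"translation": [-0.0025,0,0],"twist": 0},
  {"hand": 1,"translation": [0,0,0.0005],"twist": 0},
  {"hand": 1,"translation": [0,0,0],"twist": 0},
  {"hand": 1,"translation": [0,0,0],"twist": 0},
])

```text
time_s: 21.9
ee_pos: [0.508, -0.1483, 0.0718]
eef_rot: [-0.309, 3.126, -0.001]
force: [-2.5, 0.6, 11.1]
width: 0.292
gripper_force: 30.5
```

drive_tool([
  {"hand": 0.5,"translation": [0,0,0],"twist": 0},
  {"hand": 0.5,"translation": [0,0,0],"twist": 0},
  {"hand": 0.5,"translation": [0,0,0],"twist": 0},
  {"hand": 0.5,"translation": [0,0,-0.005],"twist": 0},
  {"hand": 0.35,"translation": [0,0,-0.015],"twist": 0},
  {"hand": 0.35,"translation": [0,0,-0.03],"twist": 0},
  {"hand": 0.35,"translation": [0,0,-0.025],"twist": 0},
  {"hand": 0.35,"translation": [0,0,0],"twist": 0},
])

```text
time_s: 22.9
ee_pos: [0.5084, -0.1487, 0.1481]
eef_rot: [-0.309, 3.124, -0.003]
force: [0.3, -0.2, -0.7]
width: 0.651
gripper_force: 0.0
```

```bash
python3 g.py w11.png; python3 f.py | grep -E 'pad|mould f'; python3 -c "
from h import *
rel(509,121.6,150)"
```

```text
t 22.95 tcp [ 507.9 -148.5  146.9] tooly deg 101.3 q [-0.44  0.32 -0.25  1.   -0.   -0.64] F [-0.6  0.2 -0.7] w 0.652 gf 0.0
neck fx [1.8 4.3 8.7] fy [-11.    1.2  13.4] z 71.6 12.475258827209473
neck fx [13.7 16.  20.5] fy [-12.3  -0.4  12. ] z 71.7 10.87896728515625
faces fx (array([  0,   0,   0,   0,   3,   0,   0,   0,   0,   0,   0,   0,   0,
         0,   0,   0,   0,   0,   0,   8, 528,  55,   0,   0,   0,   0,
         0,   0,   0,   0,   0,   0,   9,   1,   0,   0,   0,   0,   0,
         0,   0,   0,   0,   0,  13,   3,   0,   0]), array([-20, -19, -18, -17, -16, -15, -14, -13, -12, -11, -10,  -9,  -8,
        -7,  -6,  -5,  -4,  -3,  -2,  -1,   0,   1,   2,   3,   4,   5,
         6,   7,   8,   9,  10,  11,  12,  13,  14,  15,  16,  17,  18,
        19,  20,  21,  22,  23,  24,  25,  26,  27,  28]))
mould face 1 fx [24.9 24.9 24.9 24.9 24.9] fy [-14.8 -14.8 -14.8]
pad top 898 fx [-27.4 -27.1 -22.  -16.4 -15.9] fy [-11.9  -0.1  11.7]
t 23.0 tcp [ 507.5 -148.3  146.2] tooly deg 101.3 q [-0.44  0.32 -0.25  1.   -0.   -0.64] F [ 0.5 -0.2 -0.8] w 0.652 gf 0.0
tool shift mm [-54.4 264.3  -3.8]
```

View pics/w11.png

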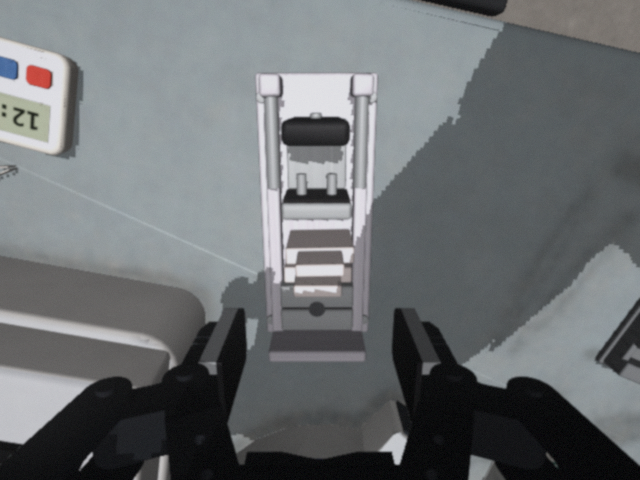

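The picture shows plate 2 at (320,265), close to plate 1 at (318,288), with a clear 16 mm space in front of the pad at (318,205). Now the third plate.

drive_tool([
  {"hand": 0.35,"translation": [0,0,0],"twist": 0.13},
  {"hand": 0.35,"translation": [0,0,0],"twist": 0.14},
  {"hand": 0.35,"translation": [0,0,0],"twist": 0.137},
  {"hand": 0.35,"translation": [0,0,0],"twist": 0},
  {"hand": 0.35,"translation": [0.006,0.03,0],"twist": 0},
  {"hand": 0.35,"translation": [0.009,0.04,0],"twist": 0},
  {"hand": 0.35,"translation": [0.01,0.046,0],"twist": 0},
  {"hand": 0.35,"translation": [0.01,0.046,0],"twist": 0},
])

```text
time_s: 24.0
ee_pos: [0.5066, 0.0188, 0.1459]
eef_rot: [-0.323, -3.124, -0.0]
force: [0.7, -0.2, 0.1]
width: 0.646
gripper_force: 0.0
```

drive_tool([
  {"hand": 0.35,"translation": [0.01,0.046,0],"twist": 0},
  {"hand": 0.35,"translation": [0.0083,0.036,0],"twist": 0},
  {"hand": 0.35,"translation": [0.004,0.0202,0.01],"twist": 0},
  {"hand": 0.35,"translation": [0,0,0.02],"twist": 0},
  {"hand": 0.35,"translation": [0,0,0.015],"twist": 0},
  {"hand": 0.35,"translation": [0,0,0],"twist": 0},
  {"hand": 0.35,"translation": [0,0,0],"twist": 0},
  {"hand": 0.35,"translation": [0,0,0],"twist": 0},
])

```text
time_s: 25.0
ee_pos: [0.5069, 0.122, 0.1019]
eef_rot: [0.328, 3.124, 0.0]
force: [-0.5, 0.3, -0.0]
width: 0.649
gripper_force: 0.0
```

```bash
python3 rk.py; python3 -c "
from h import *
rel(506.4,122.1,67)"
```

```text
(485.3, 127.7, 25.9, 7.7, 78.9, np.float64(69.6), np.int32(1263), [317.0, 251.0])
  (508.4, 121.8, 26.1, 7.4, 77.0, np.float64(69.5), np.int32(1207), [315.0, 303.0])
t 25.05 tcp [506.8 122.  101.9] tooly deg 78.0 q [ 0.08  0.35 -0.35  0.88 -0.    0.29] F [-0.2  0.9  0.1] w 0.65 gf 0.0
tool shift mm [ 0.5 -0.  34.9]
```

drive_tool([
  {"hand": 0.35,"translation": [0.0004,0,0.012],"twist": 0},
  {"hand": 0.35,"translation": [0,0,0.015],"twist": 0},
  {"hand": 0.35,"translation": [0,0,0.008],"twist": 0},
  {"hand": 0.35,"translation": [0,0,0],"twist": 0},
  {"hand": 1,"translation": [0,0,0],"twist": 0},
  {"hand": 1,"translation": [0,0,0],"twist": 0},
  {"hand": 1,"translation": [0,0,0],"twist": 0},
  {"hand": 1,"translation": [0,0,0],"twist": 0},
], force=40)

```text
time_s: 26.05
ee_pos: [0.5064, 0.1222, 0.0667]
eef_rot: [0.329, 3.124, 0.0]
force: [0.5, 0.3, 5.3]
width: 0.293
gripper_force: 39.4
```

drive_tool([
  {"hand": 1,"translation": [0,0,-0.005],"twist": 0},
  {"hand": 1,"translation": [0,0,-0.01],"twist": 0},
  {"hand": 1,"translation": [0,0,-0.02],"twist": 0},
  {"hand": 1,"translation": [0,0,-0.025],"twist": 0},
  {"hand": 1,"translation": [0,0,-0.02],"twist": 0},
  {"hand": 1,"translation": [0,0,-0.005],"twist": -0.1},
  {"hand": 1,"translation": [0,0,0],"twist": -0.15},
  {"hand": 1,"translation": [0,0,0],"twist": -0.157},
])

```text
time_s: 27.05
ee_pos: [0.5061, 0.1221, 0.1521]
eef_rot: [-0.317, 3.125, -0.0]
force: [-0.3, -0.9, -0.9]
width: 0.291
gripper_force: 39.2
```

```bash
python3 hd.py
```

```text
t 27.1 tcp [506.1 122.1 152. ] tooly deg 102.03 q [ 0.08  0.3  -0.26  1.01 -0.   -0.13] F [ 0.4 -0.3 -1.3] w 0.286 gf 39.2
held 22 28 444 [[1.1, -12.2, 22.2], [1.7, 1.0, 25.0], [2.3, 14.1, 27.9]]
held 30 45 1326 [[1.0, -18.6, 30.3], [1.7, 0.1, 37.2], [2.3, 19.3, 44.7]]
```

drive_tool([
  {"hand": 1,"translation": [0.0085,-0.035,0],"twist": 0},
  {"hand": 1,"translation": [0.011,-0.045,0],"twist": 0},
  {"hand": 1,"translation": [0.0127,-0.052,0],"twist": 0},
  {"hand": 1,"translation": [0.0127,-0.052,0],"twist": 0},
  {"hand": 1,"translation": [0.011,-0.045,0],"twist": 0},
  {"hand": 1,"translation": [0.006,-0.025,0.005],"twist": 0},
  {"hand": 1,"translation": [0.0029,-0.012,0.012],"twist": 0},
  {"hand": 1,"translation": [0,0,0.013],"twist": 0},
])

```text
time_s: 28.1
ee_pos: [0.4946, -0.1514, 0.1206]
eef_rot: [0.307, -3.127, -0.0]
force: [0.8, 0.1, 0.3]
width: 0.29
gripper_force: 39.3
```

drive_tool([
  {"hand": 1,"translation": [0,0,0.005],"twist": 0},
  {"hand": 1,"translation": [0,0,0],"twist": 0},
  {"hand": 1,"translation": [0,0,0],"twist": 0},
  {"hand": 1,"translation": [0,0,0],"twist": 0},
  {"hand": 1,"translation": [0,0,0],"twist": 0},
  {"hand": 1,"translation": [0,0,0],"twist": 0},
  {"hand": 1,"translation": [0,0,0],"twist": 0},
  {"hand": 1,"translation": [0,0,0],"twist": 0},
])

```text
time_s: 29.1
ee_pos: [0.4947, -0.1514, 0.1164]
eef_rot: [0.309, -3.126, -0.0]
force: [0.0, -0.1, -0.4]
width: 0.291
gripper_force: 39.3
```

```bash
python3 -c "
from h import *
rel(*fr(-12.2,0,69,(506.7,-148.9)))"; python3 hd.py; python3 f.py | grep -E 'pad|tab'; python3 g.py w12.png
```

```text
t 29.1 tcp [ 494.7 -151.4  116.4] tooly deg 101.3 q [-0.45  0.33 -0.33  0.91  0.   -0.65] F [ 0.  -0.1 -0.4] w 0.291 gf 39.3
tool shift mm [-0.1  0.1 47.4]
t 29.15 tcp [ 494.7 -151.4  116.4] tooly deg 101.3 q [-0.45  0.33 -0.33  0.91  0.   -0.65] F [-0.3  0.   0.5] w 0.289 gf 39.3
held 22 28 449 [[1.1, -11.9, 22.1], [1.7, 1.4, 25.0], [2.3, 14.4, 27.9]]
held 30 45 1323 [[1.1, -18.5, 30.2], [1.7, 0.2, 37.0], [2.3, 19.3, 44.7]]
pad top 1084 fx [-27.5 -27.2 -22.3 -16.8 -16.1] fy [-11.7  -0.2  11.9]
tab top 2319 fx [-71.3 -70.9 -65.9 -60.5 -59.7] fy [-16.3  -0.7  14.5]
t 29.25 tcp [ 494.7 -151.4  116.4] tooly deg 101.29 q [-0.45  0.33 -0.33  0.91 -0.   -0.65] F [-0.   0.8  0.3] w 0.287 gf 39.3
neck fx [-14.5 -14.  -13.4] fy [-18.8  -0.1  18.9] z 71.1 11.6350736618042
faces fx (array([0, 0, 0, 0, 0, 2, 0, 0, 0, 0, 0, 0, 0, 0, 0, 0, 0, 0, 0, 0, 0, 0,
       0, 0, 0, 0, 0, 0, 0, 0, 0, 0, 0, 0, 0, 0, 0, 0, 0, 0, 0, 0, 0, 0,
       0, 0, 0, 0]), array([-20, -19, -18, -17, -16, -15, -14, -13, -12, -11, -10,  -9,  -8,
        -7,  -6,  -5,  -4,  -3,  -2,  -1,   0,   1,   2,   3,   4,   5,
         6,   7,   8,   9,  10,  11,  12,  13,  14,  15,  16,  17,  18,
        19,  20,  21,  22,  23,  24,  25,  26,  27,  28]))
```

drive_tool([
  {"hand": 1,"translation": [0,0,0.005],"twist": 0},
  {"hand": 1,"translation": [0,0,0.012],"twist": 0},
  {"hand": 1,"translation": [0,0,0.014],"twist": 0},
  {"hand": 1,"translation": [0,0,0.01],"twist": 0},
  {"hand": 1,"translation": [0,0,0.0062],"twist": 0},
  {"hand": 1,"translation": [0,0,0],"twist": 0},
  {"hand": 1,"translation": [0,0,0],"twist": 0},
  {"hand": 1,"translation": [0,0,0],"twist": 0},
])

```text
time_s: 30.25
ee_pos: [0.4947, -0.1514, 0.0692]
eef_rot: [-0.309, 3.126, 0.0]
force: [0.9, 0.2, -0.0]
width: 0.29
gripper_force: 39.7
```

drive_tool([
  {"hand": 0.5,"translation": [0,0,0],"twist": 0},
  {"hand": 0.5,"translation": [0,0,0],"twist": 0},
  {"hand": 0.5,"translation": [0,0,0],"twist": 0},
  {"hand": 0.5,"translation": [0,0,-0.005],"twist": 0},
  {"hand": 0.5,"translation": [0,0,-0.015],"twist": 0},
  {"hand": 0.5,"translation": [0,0,-0.03],"twist": 0},
  {"hand": 0.7,"translation": [0,0,-0.025],"twist": 0},
  {"hand": 1,"translation": [0,0,0],"twist": 0},
])

```text
time_s: 31.25
ee_pos: [0.4956, -0.1518, 0.1459]
eef_rot: [-0.309, 3.124, -0.003]
force: [0.2, -0.4, -0.0]
width: 0.097
gripper_force: 0.0
```

```bash
python3 g.py w13.png; python3 f.py | grep -E 'pad|tab'; python3 -c "
from h import *
rel(*fr(-90,0,75,(506.7,-148.9)))"
```

```text
t 31.3 tcp [ 495.  -151.5  144.6] tooly deg 101.3 q [-0.45  0.3  -0.28  0.98 -0.   -0.65] F [-0.3  0.8 -0.3] w 0.017 gf 0.0
neck fx [-12.8 -10.2  -5.9] fy [-12.    0.1  12.2] z 71.6 11.584914207458496
neck fx [1.7 4.  8.6] fy [-11.2   1.2  13.5] z 71.6 12.262977600097656
neck fx [13.6 15.8 20.6] fy [-5.3  0.1  6. ] z 71.6 12.106550216674805
faces fx (array([ 0,  0,  0,  0,  0, 29, 60,  0,  0,  0,  0,  0,  0,  0,  0,  0,  0,
        0,  0,  2, 45, 15,  0,  0,  0,  0,  0,  0,  0,  0,  0,  0, 11,  1,
        0,  0,  0,  0,  0,  0,  0,  0,  0,  0,  0,  0,  0,  0]), array([-20, -19, -18, -17, -16, -15, -14, -13, -12, -11, -10,  -9,  -8,
        -7,  -6,  -5,  -4,  -3,  -2,  -1,   0,   1,   2,   3,   4,   5,
         6,   7,   8,   9,  10,  11,  12,  13,  14,  15,  16,  17,  18,
        19,  20,  21,  22,  23,  24,  25,  26,  27,  28]))
pad top 1102 fx [-27.4 -27.  -20.6 -12.8 -12.2] fy [-11.9  -0.   11.9]
tab top 1757 fx [-71.3 -70.9 -65.8 -60.2 -59.3] fy [-16.2  -1.2  14.5]
t 31.35 tcp [ 494.6 -151.4  143.9] tooly deg 101.3 q [-0.45  0.31 -0.28  0.98  0.   -0.65] F [-0.5  0.4  0.1] w -0.002 gf 0.0
tool shift mm [77.7  0.  68.9]
```

All three plates stand in the gap (necks at fx of about -9, 5 and 17). Now I move behind the tab with shut fingers.

drive_tool([
  {"hand": 1,"translation": [0.012,0,0],"twist": 0},
  {"hand": 1,"translation": [0.022,0,0],"twist": 0},
  {"hand": 1,"translation": [0.024,0,0],"twist": 0},
  {"hand": 1,"translation": [0.018,0,0],"twist": 0},
  {"hand": 1,"translation": [0,0,0],"twist": 0},
  {"hand": 1,"translation": [0,0,0.02],"twist": 0},
  {"hand": 1,"translation": [0,0,0.03],"twist": 0},
  {"hand": 1,"translation": [0,0,0.022],"twist": 0},
])

```text
time_s: 32.35
ee_pos: [0.4205, -0.1662, 0.0711]
eef_rot: [0.309, -3.126, -0.0]
force: [0.1, 0.4, 0.3]
width: 0.0
gripper_force: 0.0
```

drive_tool([
  {"hand": 1,"translation": [0,-0.0005,0.012],"twist": 0},
  {"hand": 1,"translation": [0,0,0],"twist": 0},
  {"hand": 1,"translation": [-0.002,0,0],"twist": 0},
  {"hand": 1,"translation": [-0.002,0,0],"twist": 0},
  {"hand": 1,"translation": [-0.002,0,0],"twist": 0},
  {"hand": 1,"translation": [-0.001,0,0],"twist": 0},
  {"hand": 1,"translation": [0,0,0],"twist": 0},
  {"hand": 1,"translation": [0,0,0],"twist": 0},
])

```text
time_s: 33.35
ee_pos: [0.4271, -0.1654, 0.0602]
eef_rot: [-0.309, 3.126, 0.0]
force: [-0.5, 0.7, 1.2]
width: -0.004
gripper_force: 0.3
```

```bash
python3 -c "
from h import *
rel(*fr(-82,0,60,(506.7,-148.9)))"; python3 f.py | grep -E 'pad|tab'
```

```text
t 33.35 tcp [ 427.1 -165.4   60.2] tooly deg 101.3 q [-0.55  0.3  -0.56  0.71  0.   -0.74] F [-0.5  0.7  1.2] w -0.004 gf 0.3
tool shift mm [0.7 0.6 0.2]
pad top 344 fx [-25.8 -25.1 -21.7 -17.1 -16.5] fy [-3.   0.6  4.2]
tab top 487 fx [-79.9 -79.  -66.1 -58.7 -57.7] fy [-1.5  0.8  2.7]
```

drive_tool([
  {"hand": 1,"translation": [-0.0015,0.0003,0],"twist": 0},
  {"hand": 1,"translation": [-0.0015,0.0003,0],"twist": 0},
  {"hand": 1,"translation": [-0.0015,0,0],"twist": 0},
  {"hand": 1,"translation": [-0.0015,0,0],"twist": 0},
  {"hand": 1,"translation": [-0.0015,0,0],"twist": 0},
  {"hand": 1,"translation": [-0.0015,0,0],"twist": 0},
  {"hand": 1,"translation": [-0.001,0,0],"twist": 0},
  {"hand": 1,"translation": [0,0,0],"twist": 0},
])

```text
time_s: 34.4
ee_pos: [0.4368, -0.1628, 0.0601]
eef_rot: [0.309, -3.126, 0.0]
force: [-3.6, -2.1, 0.3]
width: 0.002
gripper_force: 1.7
```

drive_tool([
  {"hand": 1,"translation": [-0.001,0,0],"twist": 0},
  {"hand": 1,"translation": [-0.001,0,0],"twist": 0},
  {"hand": 1,"translation": [-0.001,0,0],"twist": 0},
  {"hand": 1,"translation": [-0.001,0,0],"twist": 0},
  {"hand": 1,"translation": [0,0,0],"twist": 0},
  {"hand": 1,"translation": [0,0,0],"twist": 0},
  {"hand": 1,"translation": [0,0,0],"twist": 0},
  {"hand": 1,"translation": [0,0,0],"twist": 0},
])

```text
time_s: 35.4
ee_pos: [0.4403, -0.1621, 0.0601]
eef_rot: [0.309, -3.125, 0.0]
force: [-5.6, -3.7, 2.5]
width: -0.004
gripper_force: 3.6
```

```bash
python3 -c "
from h import *
for i in range(3): rel(*fr(-82,0,60,(506.7,-148.9)));snap('scene')"; python3 g.py w14.png
```

```text
t 35.4 tcp [ 440.3 -162.1   60.1] tooly deg 101.29 q [-0.53  0.32 -0.54  0.72 -0.   -0.72] F [-5.6 -3.7  2.5] w -0.004 gf 3.6
tool shift mm [14.3 -0.1  0.2]
t 35.45 tcp [ 440.3 -162.1   60.1] tooly deg 101.28 q [-0.53  0.32 -0.53  0.72 -0.   -0.72] F [-5.7 -3.5  3.5] w 0.004 gf 3.6
tool shift mm [14.3 -0.1  0.1]
t 35.5 tcp [ 440.3 -162.1   60.1] tooly deg 101.29 q [-0.53  0.32 -0.53  0.72 -0.   -0.72] F [-6.6 -3.9  3.6] w 0.0 gf 3.6
tool shift mm [14.3 -0.   0.2]
t 35.6 tcp [ 440.3 -162.1   60.1] tooly deg 101.28 q [-0.53  0.32 -0.54  0.72 -0.   -0.72] F [-7.1 -3.3  3.7] w -0.002 gf 3.6
```

The force is rising (about 7 N). A little further.

drive_tool([
  {"hand": 1,"translation": [-0.0007,0,0],"twist": 0},
  {"hand": 1,"translation": [-0.0007,0,0],"twist": 0},
  {"hand": 1,"translation": [-0.0007,0,0],"twist": 0},
  {"hand": 1,"translation": [-0.0007,0,0],"twist": 0},
  {"hand": 1,"translation": [-0.0007,0,0],"twist": 0},
  {"hand": 1,"translation": [0,0,0],"twist": 0},
  {"hand": 1,"translation": [0,0,0],"twist": 0},
  {"hand": 1,"translation": [0,0,0],"twist": 0},
])

```text
time_s: 36.6
ee_pos: [0.4433, -0.1615, 0.0601]
eef_rot: [0.308, -3.125, 0.001]
force: [-10.2, -4.4, 4.4]
width: 0.003
gripper_force: 5.2
```

```bash
python3 -c "
from h import *
for i in range(4): st();s=snap('side')
t=snap('scene')
cv2.imwrite('pics/fin.png',np.hstack([cv2.resize(s['img'][170:250,330:430],(400,320),interpolation=2),cv2.resize(t['img'][230:310,270:370],(400,320),interpolation=2)]))"; python3 f.py | grep -E 'tab'
```

```text
t 36.6 tcp [ 443.3 -161.5   60.1] tooly deg 101.28 q [-0.52  0.32 -0.53  0.72 -0.   -0.72] F [-10.2  -4.4   4.4] w 0.003 gf 5.2
t 36.65 tcp [ 443.3 -161.5   60.1] tooly deg 101.28 q [-0.52  0.32 -0.53  0.72 -0.   -0.72] F [-9.3 -4.4  5. ] w 0.001 gf 5.2
t 36.7 tcp [ 443.3 -161.5   60.1] tooly deg 101.28 q [-0.52  0.32 -0.53  0.72 -0.   -0.72] F [-8.7 -4.3  5.5] w -0.004 gf 5.2
t 36.75 tcp [ 443.3 -161.5   60.1] tooly deg 101.28 q [-0.52  0.32 -0.53  0.72 -0.   -0.72] F [-10.3  -5.    5.2] w -0.001 gf 5.2
tab top 1320 fx [-74.7 -74.5 -73.1 -54.8 -52.4] fy [-11.5   1.3  14.1]
```

View pics/fin.png

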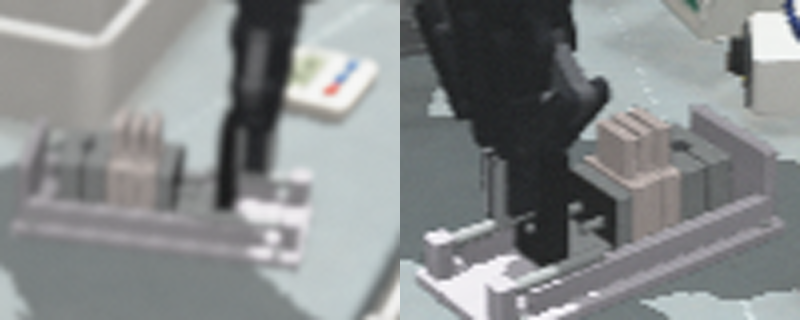

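The picture shows all three plates tight between the pad and the mould, and the fingers holding the tab. The push reads about 10.5 N, rising about 1 N/mm, so it is on the pad spring and not at the dead stop. Handing in.

```bash
python3 -c "
from station import ctrl
print(ctrl.hand_in())"
```

```text
the job is handed in; nothing more can be done
None
```

Three spacer plates stand in the gap, pressed tight against the mould with the tab held at about 10 N. The fourth plate is still in the rack, and the job was handed in at about 37 s.

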